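Test a coil spring on the lever tester and sort it by its force

TASK

Stand the spring from the worktop gently on the tester's scale plate, push the lever down until its pointer is level with the marker on the post, hold it there for a second without going past, and let the lever rise again. The dial's maximum hand keeps the force: if it reads 12 N or more, stand the spring in the free half of the aluminium tray with the sound ones; if less, stand it in the round glass dish. Do not move the marker.

Things in the scene. Friction and masses are not known exactly. Their poses are not given: they have to be found in the camera images.
- spring: the loose steel coil spring, ends closed and ground, 36 mm across, 52 mm high, about 95 g, upright. Origin: centre of its underside. Its top 26 mm move down when pressed, the lowest 26 mm are rigid: grip them (10 N) with the fingertips 12 to 16 mm above the underside. Sound, about 0.95 N/mm (14 to 18 N at the mark), or tired, about 0.45 N/mm (7 to 10.5 N): they look alike.
- tester: grey bench spring tester, fixed, 290 mm long (y) by 190 mm deep (x). Origin on the worktop under the scale plate's centre; dial at -x, lever's hinge at +y, z up. The dial case, at x = -98 mm, is at most 72 mm high. The lever's hinge runs along x at y = 100 mm, z = 97 mm; its fork reaches z = 119 mm. The marker's post is at y = -136 mm, 146 mm high.
- scale_plate: the round steel scale plate on the housing, 66 mm across, that the spring stands on; its top, at the point seat, is 65 mm above the worktop. It sinks 0.2 mm per newton, damped (it settles within 0.5 s).
- seat (a point): centre of the scale plate's top face. A raised lip 44 mm across inside and about 2 mm high rings it; the spring stands inside the lip. Room above it is free while the lever stands up.
- press_pad: the steel disc, 44 mm across, under the lever, 100 mm from the hinge; it tilts by itself to lie flat on the spring.
- lever_arm (a joint): the lever's angle, rad: 0 standing up (85 degrees above level, its end 325 mm above the worktop), 1.4835 level. A light return spring raises it when it is let go, within about 2 s; pushing at the grip takes 1 to 3 N besides 0.59 of the spring's force. Its pad meets a spring on the plate at about 1.28 rad.
- grip (a point): point on the lever's black rubber grip where it is pushed, 170 mm from the hinge, on the side that is on top when the lever is down (and faces +y of the tester when it stands up), 38 mm off the line through the hinge. The grip is 24 mm thick and 54 mm long. When the lever is level its axes are the tester's.
- pointer_tip (a point): end of the thin steel pointer at the lever's free end, 225 mm from the hinge and 26 mm above the hinge line when the lever is down.
- mark (a point): end of the dark pointed tongue of the marker, a small clamp on the upright steel post, 119 to 127 mm above the worktop; the lever's pointer comes level with it, end to end with a gap of 5 mm. Its axes are the tester's.
- dial_hand (a joint): the dial's black wide hand, rad clockwise from its zero: 0.2 rad per newton on the scale plate. The white dial faces the robot, leaning back 45 degrees, with ticks each newton from 0 to 20 and long ticks each 5 N; 10 N is at the top, 0 at 2 rad to the left of it.
- max_hand (a joint): the dial's thin grey maximum hand, same scale (12 N = 2.4 rad): the dial hand pushes it up and it stays at the highest force since the start; it starts between 0.1 and 0.6 rad.
- spring_tray: open aluminium tray, 100 mm (x) by 170 mm (y), walls 12 mm high, floor 2 mm thick; two sound springs, 52 mm high, stand in its +y half at y = 57 mm, x = -26 and 26 mm. Fixed. Origin under its centre.
- tray_space (a point): middle of the free half of the tray's floor, 30 mm from the tray's centre towards its -y; axes as the tray's.
- scrap_dish: round clear glass dish, 60 mm across and 12 mm high, 50 mm across inside, floor 2 mm thick. Fixed. Origin under its centre.
Things that resemble listed ones, but are neither listed nor needed, are in the scene too. Leave any purple or red look-alike of the scrap_dish alone.

How it is judged:
On the way, in this order (a step that is already met when the one before it is completed fails the run):
1. the spring stands on the scale plate inside the lip, let go, and it was set down gently: the maximum hand is still below 10 N (horizontal distance between spring and seat below 0.007 m and z of spring in the frame of seat between -0.003 and 0.003 m and angle between spring's own z axis and vertical below 0.12 rad and contact force between the fingers and spring below 0.1 N and value of joint max_hand below 2 rad), for 0.2 s.
2. the lever presses the spring and its pointer is level with the marker, within 3 mm (horizontal distance between spring and seat below 0.007 m and z of spring in the frame of seat between -0.003 and 0.003 m and angle between spring's own z axis and vertical below 0.12 rad and contact force between press_pad and spring above 4 N and z of pointer_tip in the frame of mark between -0.003 and 0.003 m), for 0.5 s.
At the end, for the whole second after the job is handed in: the spring stands upright (within 6 degrees), at rest: on the floor of the tray's free half if the maximum hand reads 12 N (2.4 rad) or more, or on the floor of the glass dish (centre within 12 mm of the dish's) if it reads less; the lever has risen again (below 0.2 rad) (((value of joint max_hand above 2.4 rad and x of spring in the frame of tray_space between -0.032 and 0.032 m and y of spring in the frame of tray_space between -0.037 and 0.045 m and z of spring in the frame of tray_space between -0.003 and 0.003 m) or (value of joint max_hand below 2.4 rad and horizontal distance between spring and scrap_dish below 0.012 m and z of spring in the frame of scrap_dish between -0.002 and 0.006 m)) and angle between spring's own z axis and vertical below 0.1 rad and linear speed of spring below 0.02 m/s and value of joint lever_arm below 0.2 rad); the robot touches nothing.
It fails at once if the spring is pressed past the mark: the pointer is more than 6 mm below the marker (z of pointer_tip in the frame of mark below -0.006 m).
It fails at once if the marker is moved by more than 3 mm (distance of mark from where it was at the start of the episode above 0.003 m).
It fails at once if the fingers push the scale plate with more than 8 N (contact force between the fingers and scale_plate above 8 N).
It also fails if it takes over 72 s, if anything falls off the work surface, if the arm or the gripper's body presses on something with over 40 N, if the wrist force passes 120 N, or if a joint passes its speed limit or range.

ROBOT

A 6-joint arm with a two-finger parallel gripper is mounted at the origin on a cart in front of the work surface, level with it; the furniture and walls round the work are solid. World frame = base frame: x ahead of the robot, y to its left, z up, the work surface at z = 0. Lengths are in m, angles in rad, forces in N, time in s.
With the tool pointing down it reaches from about 0.375 to 0.75 m from the base axis. Payload 9 kg.
Tool frame: the origin (TCP) lies at the very end of the fingers, on their centre line; the grasp point (between the pads) lies ctrl.grasp_offset behind it (ctrl.grasp_offset is the distance from the TCP to the grasp point, in m); z points along the fingers, y is the line along which they close (so a half turn about z gives the same grasp; the last joint's range is limited). The gripper opens to 85 mm and grips with 20 to 120 N. Pads are 22 mm wide; open, the fingers measure 114 mm over their backs; the gripper's body (76 mm by 85 mm) begins 54 mm behind the grasp point. The pads swing forward as they close: fully open they stand 13 mm farther back than shut.
Start: joints at [0.964, 0.104, 0.097, 1.564, 0, 1.353], TCP at [0.227, 0.555, 0.231] pointing down, gripper open.
Joint ranges: [-2.99, 2.99], [-0.84, 1.86], [-1.1, 1.16], [-1.84, 2.11], [-1.51, 1.56], [-3.14, 3.14]. Speed limits (rad/s): [2.22, 2.22, 2.57, 3.14, 3.14, 3.14].

INTERFACE

Orientations are given as [roll, pitch, yaw] about the fixed x, y, z axes, in that order (R = Rz(yaw) Ry(pitch) Rx(roll)).
In Python, from bench import telemetry, imaging, workorder, ctrl gives the robot as it stands. The module is installed in compiled form; this text tells all that it offers.
- The arm moves only by the tool carry_out, never from a script. Its argument "commands" is text: rows parted by semicolons, each of 7 numbers parted by spaces: the shift along the world's x, y, z each as a share of 120 mm, from -1 to 1, then the turn, a rotation vector about the world's x, y, z each as a share of 180 degrees, from -1 to 1, then the opening, from -1 (shut) to 1 (fully open), so that 0 is half open. In form: tx ty tz rx ry rz hand; .... A call has 1 to 20 rows; each row is the pose to reach, as a shift and turn from the pose commanded when the call began, turning the shorter way round; what a row does not reach only later rows make up. A row lasts 1/12 s, in which the tool goes at most 41.7 mm and 7.16 degrees, less where a joint would pass 70% of its speed; a pose out of reach is approached as far as the arm can. A call with a number of a shift or a turn outside -1 to 1 is refused whole. A call with a gripper value outside its range is refused whole. The fingers move at their own pace and stop on an object; the grip force is fixed at half the most. Time passes only in rows, so rows that repeat a pose let the fingers close. It gives the time, the measured TCP pose, the force, the opening and the grip force at its end, in the units of the state.
- telemetry.observe(): the state, without advancing time (a new reading comes with each control period).
- imaging.snapshot(name): name is "side" or "top" or "wrist"; returns (picture, depth): 480x640x3 uint8, red, green, blue; 480x640 float32, m along the optical axis (not along the pixel's ray), 0 where there is no reading.
- imaging.camera_info(name): a dict with "vertical_fov" (degrees; the focal length in pixels is half the picture's height over the tangent of half this angle, whatever the lens; pixels are square), "cx", "cy" (the principal point, pixels), "xyz" and "rotation" of the camera in the world. Camera axes: x right, y up, looking along -z (the intrinsics and any distortion apply to the point x, -y, -z); pixel columns grow to the right and rows downward; lengths in m; the calibration is good to about 2 mm. A picture is of the moment at which its call begins: read the wrist's pose just before it. camera_info takes no time and is no camera call; for the wrist camera it gives the pose at the moment of the call.
- workorder.finish_job(): hands the job in; it is judged then, once.
The state is a dict: "time": time; "joint_positions": joint angles; "joint_vel": joint speeds; "joint_efforts": joint torques, N m; "eef_pos": TCP position; "tool_rot": TCP orientation; "force": force on the tool from outside, world axes, zero at the start; "ft_torque": the same for the moment, N m; "width": finger opening in m; "gripper_force": force on a finger pad.
Only numpy, scipy, OpenCV 4.12 (cv2) and the standard library are available. Lean on these libraries where they do the work, as an engineer would, in place of code of your own. Each camera call takes 0.05 s, during which the arm holds its last target. There are 200 camera calls.

## Working session

There is one attempt and no reset: what is moved stays moved. The work goes in short steps, Python scripts to look and compute and a tool call to move; the robot and the scene stay as the last step left them, time stands still between calls to the robot, and variables do not carry over. Pictures are saved under pics/ and viewed, at most 10 in all, crops included, and the job is handed in when it is done.

Besides the shell and the picture viewer there is one more tool, called after ">>>" as name(argument=value, ...) on one line, values as JSON. carry_out: Moves the arm, as the interface text tells. Shift numbers are shares of 120 mm and turn numbers shares of 180 degrees, none past 1 either way. Its arguments: {"type":"object","properties":{"commands":{"type":"string"}},"required":["commands"]}

```bash
mkdir -p pics
cat > h.py <<'E'
import numpy as np, cv2
from bench import telemetry, imaging, workorder, ctrl
def snap(n):
    i=imaging.camera_info(n); p,d=imaging.snapshot(n); return p,d,i
def f(i): return 240/np.tan(np.radians(i["vertical_fov"])/2)
def pts(d,i,u,v,z=None):
    u=np.asarray(u,float);v=np.asarray(v,float);k=f(i)
    r=np.stack([(u-i["cx"])/k,-(v-i["cy"])/k,-np.ones_like(u)],-1)@np.array(i["rotation"]).T
    o=np.array(i["xyz"])
    if z is None: return o+r*d[v.astype(int),u.astype(int)][...,None]
    return o+r*((z-o[2])/r[...,2])[...,None]
def proj(i,p):
    c=(np.asarray(p)-np.array(i["xyz"]))@np.array(i["rotation"]);k=f(i)
    return i["cx"]+k*c[...,0]/-c[...,2], i["cy"]-k*c[...,1]/-c[...,2]
def save(n,p): cv2.imwrite("pics/"+n,p[...,::-1])
E
python3 - <<'E'
from h import *
for n in("top","side"):
    p,d,i=snap(n); save(n+"0.png",p); np.savez(n+"0.npz",p=p,d=d); print(n,i)
print(ctrl.grasp_offset,telemetry.observe())
E
```

```text
top {'vertical_fov': 56.558969831759164, 'cx': 325.9421101619208, 'cy': 250.8225938451311, 'xyz': array([0.34455145, 0.04172053, 1.43681164]), 'rotation': array([ 0.15895541,  0.00688254, -1.59269375])}
side {'vertical_fov': 49.08980080444164, 'cx': 320.43635081125274, 'cy': 238.37499032908593, 'xyz': array([1.0465339 , 1.23943635, 1.0319288 ]), 'rotation': array([ 1.00386699, -0.01036677,  2.7349131 ])}
0.0187 {'time': 0.1, 'joint_positions': array([ 9.64276041e-01,  1.04639299e-01,  9.65725617e-02,  1.56388975e+00,
       -2.95312978e-05,  1.35309210e+00]), 'joint_vel': array([ 1.12657248e-03, -2.67785072e-03,  2.43098504e-03, -5.01396378e-05,
        4.11423166e-04,  8.61367819e-04]), 'joint_efforts': array([ 4.44181365e-03, -5.58209395e+01,  5.04721248e+01,  1.30165595e-02,
       -3.47216219e-04, -1.88118287e-05]), 'eef_pos': array([0.22729099, 0.55497373, 0.23061429]), 'tool_rot': array([-3.14045349e+00, -2.21748137e-04,  2.75277649e+00]), 'force': array([-0.18159494, -0.03960624, -1.124932  ]), 'ft_torque': array([ 0.01095865,  0.00618972, -0.01173155]), 'gripper_force': 0.0, 'width': 0.08550236030493737}
```

View pics/top0.png

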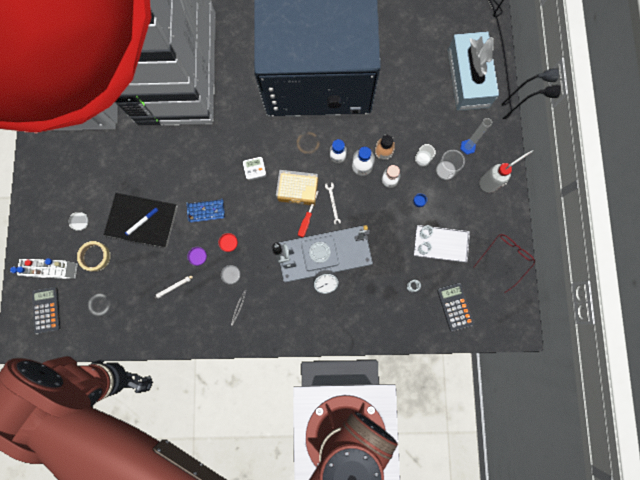

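View pics/side0.png

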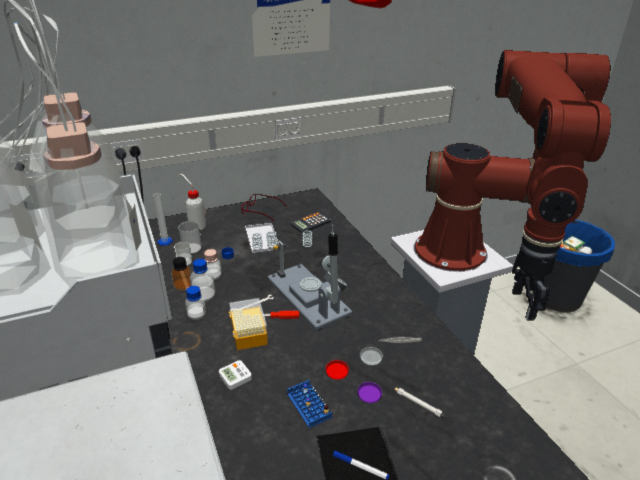

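```bash
sed -i 's/^def snap/from scipy.spatial.transform import Rotation as Ro\ndef snap/; s/i=imaging.camera_info(n); p/i=imaging.camera_info(n); i["rotation"]=Ro.from_euler("xyz",i["rotation"]).as_matrix() if np.size(i["rotation"])==3 else i["rotation"]; p/' h.py
python3 - <<'E'
from h import *
T=np.load("top0.npz");p,d=T["p"],T["d"]
i=imaging.camera_info("top"); i["rotation"]=Ro.from_euler("xyz",i["rotation"]).as_matrix()
for n,(u,v,z) in dict(spring=(414,286,.052),dish=(231,275,.01),d2=(98,304,.01),d3=(78,221,0.01),d4=(308,142,.01),tray=(442,243,0.01),plate=(320,252,.065),post=(366,232,.146)).items():
    print(n,pts(d,i,[u],[v],z)[0].round(4),pts(d,i,[u],[v])[0].round(4))
a=p[215:305,260:480];b=p[225:305,185:255]
a=cv2.resize(a,(792,324),interpolation=2);b=cv2.resize(b,(236,270),interpolation=2);c=cv2.resize(p[285:325,80:120],(270,270),interpolation=2);e=cv2.resize(p[270:300,400:430],(270,270),interpolation=2)
save("crop.png",np.vstack([a,np.pad(np.hstack([b,c,e]),((0,0),(0,16),(0,0)))]))
E
```

```text
spring [ 0.45   -0.2241  0.052 ] [ 0.4537 -0.2334  0.0037]
dish [0.5017 0.3535 0.01  ] [0.5026 0.3552 0.0024]
d2 [0.4184 0.7772 0.01  ] [ 0.419   0.7827 -0.0008]
d3 [0.6915 0.8592 0.01  ] [0.692  0.8605 0.0077]
d4 [0.9464 0.0989 0.01  ] [0.9492 0.0991 0.0034]
tray [ 0.5905 -0.3303  0.01  ] [ 0.5925 -0.3334 -0.0019]
plate [0.5613 0.0649 0.065 ] [0.5613 0.0649 0.065 ]
post [ 0.6051 -0.0732  0.146 ] [ 0.6071 -0.0741  0.136 ]
```

View pics/crop.png

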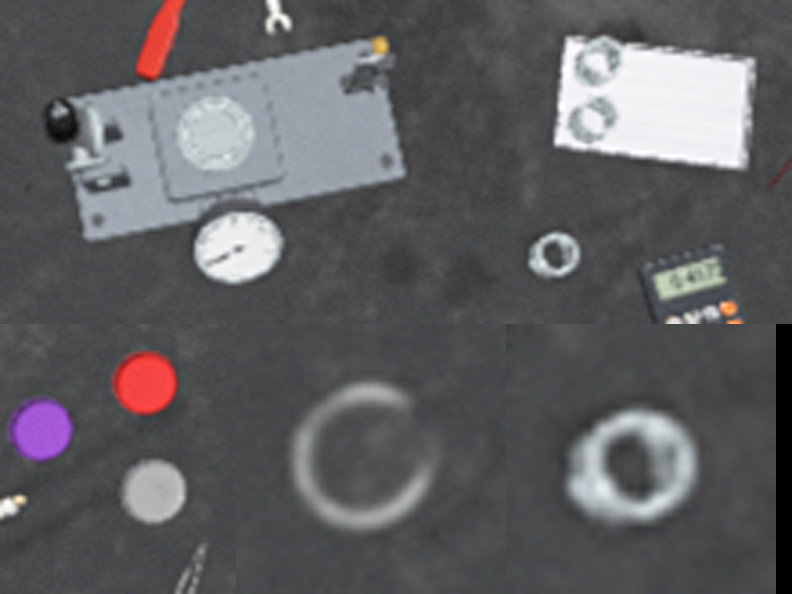

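The loose spring is the one at top (414,286). The springs at (425,232) and (425,250) stand in the tray, so they are not the target. The dish is the colourless disc at (231,275), about 60 mm across. Red (229,242), purple (197,256) and the larger ring (98,304) are look-alikes. The dial is at (326,284) and the lever stands up at (280,250).

Run:
```python
from h import *
T=np.load("top0.npz");p,d=T["p"],T["d"]
i=imaging.camera_info("top"); i["rotation"]=Ro.from_euler("xyz",i["rotation"]).as_matrix()
g=p.astype(int).sum(2)/3
def comp(lo,hi,box):
    m=((g>lo)&(g<hi)).astype(np.uint8); z=np.zeros_like(m); x0,x1,y0,y1=box; z[y0:y1,x0:x1]=m[y0:y1,x0:x1]
    z=cv2.morphologyEx(z,cv2.MORPH_CLOSE,np.ones((3,3),np.uint8))
    n,l,s,c=cv2.connectedComponentsWithStats(z); k=1+s[1:,4].argmax(); cnt=cv2.findContours((l==k).astype(np.uint8),0,2)[0][0]
    return s[k],c[k],cv2.minAreaRect(cnt),cnt
for n,lo,box,z in(("dish",110,(215,248,262,290),.01),("tray",170,(405,480,218,270),.012),("dial",170,(305,345,270,300),.05),("base",85,(260,385,220,300),.012),("plate",150,(302,340,235,268),.065),("spring",100,(402,428,275,298),.052)):
    s,c,r,cnt=comp(lo,256,box); q=cv2.boxPoints(r)
    P=pts(d,i,q[:,0],q[:,1],z); e=P[1]-P[0],P[2]-P[1]
    print(n,s,c.round(1),pts(d,i,[c[0]],[c[1]],z)[0].round(4),"rect c",P.mean(0).round(4),[(np.linalg.norm(x).round(4),np.degrees(np.arctan2(x[1],x[0])).round(1)) for x in e])
```

```text
dish [221 265  19  19 286] [230.1 274.2] [0.5044 0.3564 0.01  ] rect c [0.5051 0.3568 0.01  ] [(np.float64(0.0582), np.float64(-91.3)), (np.float64(0.0582), np.float64(-179.5))]
tray [ 414  225   56   37 1613] [441.1 243.1] [ 0.5898 -0.3268  0.012 ] rect c [ 0.5916 -0.3287  0.012 ] [(np.float64(0.1047), np.float64(-10.0)), (np.float64(0.175), np.float64(-98.7))]
dial [314 274  24  19 346] [325.6 283.1] [0.4653 0.0496 0.05  ] rect c [0.4648 0.0503 0.05  ] [(np.float64(0.0712), np.float64(-64.6)), (np.float64(0.0558), np.float64(-154.9))]
base [ 274  220   99   74 4327] [324.4 254.8] [0.5604 0.0518 0.012 ] rect c [0.5563 0.0565 0.012 ] [(np.float64(0.3206), np.float64(-91.3)), (np.float64(0.2381), np.float64(177.8))]
plate [ 302  235   38   33 1185] [321.  251.3] [0.5633 0.0617 0.065 ] rect c [0.5647 0.0633 0.065 ] [(np.float64(0.1159), np.float64(-91.3)), (np.float64(0.1009), np.float64(178.5))]
spring [407 279  14  13 125] [413.7 285.4] [ 0.4519 -0.2233  0.052 ] rect c [ 0.4532 -0.2228  0.052 ] [(np.float64(0.0404), np.float64(-91.3)), (np.float64(0.0373), np.float64(176.8))]
```

>>> carry_out(commands="0.5 -0.5 0 0 0 0 1; 1 -1 0 0 0 -0.04 1; 1 -1 0 0 0 -0.08 1;1 -1 0 0 0 -0.12 1;1 -1 0 0 0 -0.12 1")

```text
time: 0.52
eef_pos: [0.3515, 0.4311, 0.2308]
tool_rot: [-3.141, 0.002, 2.363]
force: [1.1, -0.3, 0.6]
width: 0.0857
gripper_force: 0.0
```

>>> carry_out(commands="0 -0.35 0 0 0 -0.04 1; 0.05 -0.7 0 0 0 -0.08 1; 0.1 -1 0 0 0 -0.12 1")

```text
time: 0.77
eef_pos: [0.3589, 0.3135, 0.2305]
tool_rot: [-3.14, 0.0, 1.996]
force: [0.4, -1.3, 0.5]
width: 0.085
gripper_force: 0.0
```

>>> carry_out(commands="0.1 -0.35 0 0 0 -0.04 1; 0.2 -0.7 0 0 0 -0.076 1; 0.3 -1 0 0 0 -0.076 1")

```text
time: 1.02
eef_pos: [0.395, 0.1939, 0.2312]
tool_rot: [3.141, 0.0, 1.756]
force: [0.7, -0.3, 0.0]
width: 0.0851
gripper_force: 0.0
```

>>> carry_out(commands="0.1 -0.35 0 0 0 0 1; 0.2 -0.7 0 0 0 0 1; 0.2 -1 0 0 0 0 1")

```text
time: 1.27
eef_pos: [0.42, 0.0734, 0.231]
tool_rot: [3.141, 0.0, 1.762]
force: [0.8, -0.5, 0.3]
width: 0.0852
gripper_force: 0.0
```

>>> carry_out(commands="0 -0.35 0 0 0 0 1; 0 -0.7 0 0 0 0 1; 0 -1 0 0 0 0 1")

```text
time: 1.52
eef_pos: [0.4188, -0.0468, 0.2312]
tool_rot: [3.142, 0.0, 1.762]
force: [0.9, -0.0, 0.6]
width: 0.0854
gripper_force: 0.0
```

>>> carry_out(commands="0 -0.35 0 0 0 0 1; 0.1 -0.7 0 0 0 0 1; 0.2 -1 0 0 0 0 1;0.2 -1 0 0 0 0 1;0.2 -1 0 0 0 0 1")

```text
time: 1.93
eef_pos: [0.443, -0.1659, 0.2303]
tool_rot: [-3.14, -0.002, 1.759]
force: [-1.1, -0.5, 0.1]
width: 0.0853
gripper_force: 0.0
```

Run:
```python
from h import *
p,d,i=snap("wrist"); save("w1.png",p); np.savez("w1.npz",p=p,d=d,i=i); print(i,telemetry.observe()["eef_pos"])
print(proj(i,np.array([[.453,-.224,.052],[.453,-.224,0]])))
```

```text
{'vertical_fov': 63.73442163686618, 'cx': 317.0275444389849, 'cy': 233.7351338257253, 'xyz': array([ 0.43098751, -0.0970534 ,  0.37312135]), 'rotation': array([[ 0.98235277, -0.18054012, -0.04887029],
       [ 0.18701839,  0.94439247,  0.27045699],
       [-0.0026756 , -0.27482381,  0.96149088]])} [ 0.4429714  -0.16470735  0.23072103]
(array([315.61623144, 315.93152381]), array([273.68056022, 254.61628831]))
```

View pics/w1.png

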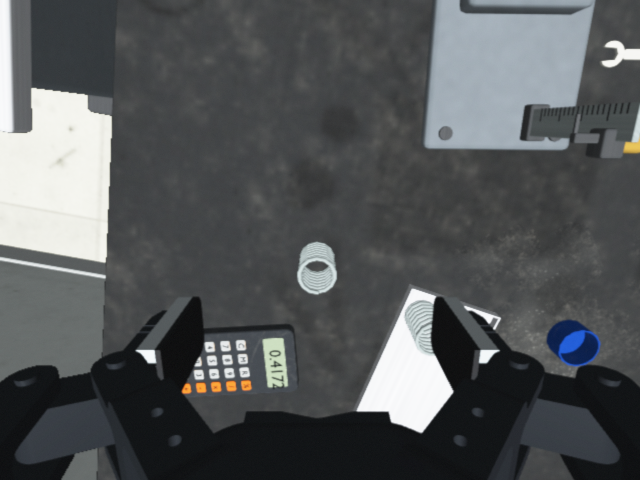

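Wrist view: spring top ring is centred at (317,275) and matches the top view. The tester's base corner is at (425,148) and the marker's post is at about (605,135). Next I go down over the spring.

Run:
```python
from h import *
w=np.load("w1.npz",allow_pickle=True);i=w["i"].item();d=w["d"];p=w["p"]
print("spring",pts(d,i,[317],[275],.052))
u=[500,460,427,570];v=[60,120,140,142]
print(pts(d,i,u,v).round(4))
z=pts(d,i,[500],[60])[0,2]
q=pts(d,i,np.array([426.,436,430,585,]),np.array([140.,10,148,150]),z)
a=q[1]-q[0];b=q[3]-q[2];print(z,q.round(4),np.degrees(np.arctan2(-a[0],a[1])),np.degrees(np.arctan2(b[1],b[0])))
```

```text
spring [[ 0.45444754 -0.22500761  0.052     ]]
[[ 0.5713 -0.0183  0.0213]
 [ 0.5519 -0.0711  0.022 ]
 [ 0.5286 -0.0929  0.0204]
 [ 0.5889 -0.0785  0.1232]]
0.021279250961765694 [[ 0.5275 -0.0931  0.0213]
 [ 0.5085  0.0079  0.0213]
 [ 0.5328 -0.0991  0.0213]
 [ 0.6689 -0.075   0.0213]] 10.691773281988123 10.065267021584397
```

>>> carry_out(commands="0.05 -0.25 -0.2 0 0 0 1; 0.08 -0.49 -0.4 0 0 0 1; 0.08 -0.49 -0.7 0 0 0 1; 0.08 -0.49 -1 0 0 0 1;0.08 -0.49 -1 0 0 0 1")

```text
time: 2.4
eef_pos: [0.4498, -0.2194, 0.1045]
tool_rot: [-3.136, -0.008, 1.763]
force: [-0.5, 1.4, -1.3]
width: 0.0851
gripper_force: 0.0
```

>>> carry_out(commands="0.01 -0.01 -0.3 0 0 0 1; 0.01 -0.01 -0.55 0 0 0 1; 0.01 -0.01 -0.7 0 0 0 1; 0.01 -0.01 -0.81 0 0 0 1; 0.01 -0.01 -0.81 0 0 0 1; 0.01 -0.01 -0.81 0 0 0 1;0.01 -0.01 -0.81 0 0 0 -1;0.01 -0.01 -0.81 0 0 0 -1;0.01 -0.01 -0.81 0 0 0 -1;0.01 -0.01 -0.81 0 0 0 -1;0.01 -0.01 -0.81 0 0 0 -1;0.01 -0.01 -0.81 0 0 0 -1;0.01 -0.01 -0.81 0 0 0 -1;0.01 -0.01 -0.81 0 0 0 -1")

```text
time: 3.57
eef_pos: [0.4547, -0.2249, 0.0154]
tool_rot: [3.141, 0.001, 1.762]
force: [-1.7, 2.4, 7.7]
width: 0.0328
gripper_force: 58.8
```

Run:
```python
from h import *
p,d,i=snap("wrist"); save("w2.png",p); print(telemetry.observe())
```

```text
{'time': 3.6167, 'joint_positions': array([-7.17746206e-01, -1.02095739e-01, -5.05452910e-01,  1.16591731e+00,
        2.24842284e-04,  6.61781639e-01]), 'joint_vel': array([ 0.00047847, -0.0014875 , -0.00034588,  0.00082665, -0.00125403,
       -0.00101253]), 'joint_efforts': array([-4.15989747e-01, -3.94108844e+01,  4.50455546e+01, -9.29381512e-01,
       -9.01826494e-02,  1.11769413e-02]), 'eef_pos': array([ 0.45473776, -0.22489035,  0.01542592]), 'tool_rot': array([3.14048007e+00, 1.06241008e-03, 1.76206439e+00]), 'force': array([-1.0591738 ,  1.32801127,  8.30169166]), 'ft_torque': array([ 0.34161139,  0.32749601, -0.02077621]), 'gripper_force': 58.84507656097412, 'width': 0.0331130559524902}
```

View pics/w2.png

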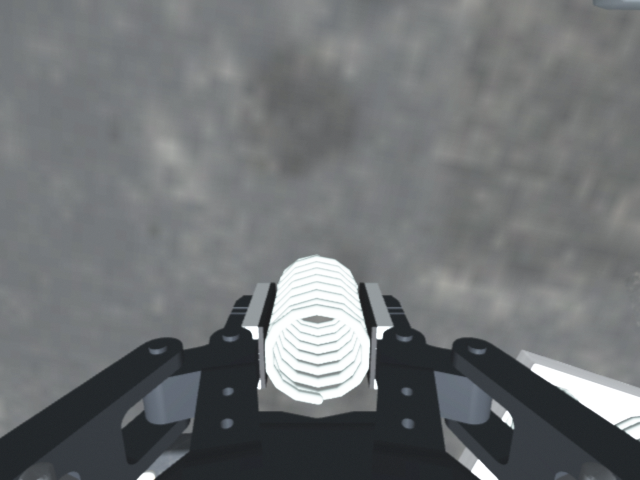

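The spring is held upright between the pads at about (317,345), 15.4 mm below the TCP. Next I lift it and go toward the tester.

>>> carry_out(commands="0 0 0.2 0 0 0 -1; 0 0 0.5 0 0 0 -1; 0 0.1 0.8 0 0 0 -1; 0 0.3 1 0 0 0 -1; 0 0.5 1 0 0 0 -1")

```text
time: 4.03
eef_pos: [0.4563, -0.1659, 0.1402]
tool_rot: [3.136, 0.006, 1.76]
force: [0.7, 0.8, -1.0]
width: 0.0328
gripper_force: 60.0
```

>>> carry_out(commands="0 0.3 0.2 0 0 0 -1; 0 0.55 0.45 0 0 0 -1; 0 0.8 0.65 0 0 0 -1; 0 1 0.65 0 0 0 -1;0 1 0.65 0 0 0 -1;0 1 0.65 0 0 0 -1")

```text
time: 4.53
eef_pos: [0.4543, -0.0436, 0.2126]
tool_rot: [3.141, 0.001, 1.764]
force: [0.2, -0.7, -0.9]
width: 0.033
gripper_force: 60.1
```

Run:
```python
from h import *
p,d,i=snap("wrist"); save("w3.png",p); np.savez("w3.npz",p=p,d=d,i=i); o=telemetry.observe();print(o["eef_pos"],o["tool_rot"],o["width"])
```

```text
[ 0.45410567 -0.04438531  0.21197658] [-3.14149669e+00  2.43855023e-04  1.76312430e+00] 0.032954629617582
```

View pics/w3.png

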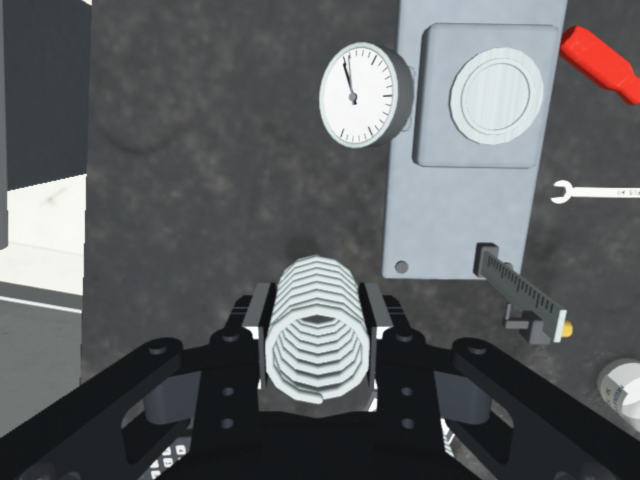

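Run:
```python
from h import *
w=np.load("w3.npz",allow_pickle=True);i=w["i"].item();d=w["d"];p=w["p"]
P=pts(d,i,*np.meshgrid(np.arange(640),np.arange(480)))
s=P[30:160,430:560]; m=(s[...,2]>.060)&(s[...,2]<.073)
print("plate depth pts",m.sum(),np.percentile(s[m],[1,50,99],axis=0).round(4))
c,r=cv2.minEnclosingCircle((s[m][:,:2]*1000).astype(np.float32)); print("circ",c,r)
g=p.astype(int).sum(2)/3; g8=(g>200).astype(np.uint8); z=np.zeros_like(g8); z[35:155,435:555]=g8[35:155,435:555]
cnt=max(cv2.findContours(cv2.morphologyEx(z,cv2.MORPH_CLOSE,np.ones((7,7),np.uint8)),0,2)[0],key=cv2.contourArea)
q=pts(d,i,cnt[:,0,0],cnt[:,0,1],.064); c,r=cv2.minEnclosingCircle((q[:,:2]*1000).astype(np.float32)); print("white outline",c,r,q[:,:2].mean(0))
# marker points above 0.1
s=P[280:350,490:580]; zz=s[...,2]; mm=(zz>.1)&(zz<.16); print("marker",np.percentile(s[mm],[2,50,98],axis=0).round(4))
for v in range(302,346,4): print(v,[f"{P[v,u,2]*1000:.0f}" for u in range(500,572,4)])
print(P[310:330:5,505:520:5].round(4))
# base edge yaw
zb=.0213
ed=pts(d,i,np.array([383.,399,395,480]),np.array([270.,10,278,278.5]),zb); a=ed[1]-ed[0];b=ed[3]-ed[2];print(np.degrees(np.arctan2(-a[0],a[1])),np.degrees(np.arctan2(b[1],b[0])))
save("w3c.png",cv2.resize(p[230:360,470:600],(585,585),interpolation=2))
```

```text
plate depth pts 7167 [[0.5319 0.0365 0.0623]
 [0.5624 0.0679 0.0651]
 [0.5939 0.0976 0.0681]]
circ (563.7608032226562, 66.8189697265625) 33.315067291259766
white outline (564.06201171875, 66.87579345703125) 32.93523406982422 [0.56323685 0.06747405]
marker [[ 0.5874 -0.0822  0.1021]
 [ 0.6066 -0.0666  0.1292]
 [ 0.628  -0.0515  0.1463]]
302 ['1', '1', '125', '92', '98', '103', '108', '112', '117', '121', '125', '129', '133', '136', '136', '2', '-1', '-1']
306 ['-0', '1', '125', '1', '-1', '104', '109', '114', '118', '121', '126', '131', '134', '139', '141', '142', '-0', '0']
310 ['-1', '-0', '126', '-0', '0', '-0', '109', '117', '119', '123', '126', '132', '135', '138', '141', '145', '146', '-0']
314 ['-2', '-0', '126', '-1', '0', '-0', '121', '123', '124', '124', '128', '132', '135', '140', '142', '145', '146', '0']
318 ['1', '123', '126', '125', '124', '123', '124', '126', '128', '130', '130', '134', '135', '140', '143', '146', '147', '-0']
322 ['-1', '125', '128', '127', '129', '129', '129', '128', '131', '133', '134', '133', '138', '139', '143', '145', '145', '127']
326 ['0', '-1'
[... 379 characters left out ...]
, '-1', '-0', '0', '1', '131', '133', '134', '133', '133', '133', '144', '147', '146', '-0', '0']
342 ['-0', '-1', '-1', '-0', '0', '1', '-0', '1', '133', '132', '133', '132', '131', '-1', '-1', '0', '-1', '-1']
[[[ 6.636e-01 -1.173e-01  6.000e-04]
  [ 5.879e-01 -6.590e-02  1.267e-01]
  [ 6.744e-01 -1.158e-01 -7.000e-04]]

 [[ 5.874e-01 -7.100e-02  1.242e-01]
  [ 6.713e-01 -1.222e-01 -8.000e-04]
  [ 6.749e-01 -1.203e-01  1.400e-03]]

 [[ 5.881e-01 -7.420e-02  1.250e-01]
  [ 5.903e-01 -7.290e-02  1.266e-01]
  [ 5.933e-01 -7.210e-02  1.270e-01]]

 [[ 5.886e-01 -7.730e-02  1.260e-01]
  [ 5.907e-01 -7.590e-02  1.278e-01]
  [ 5.941e-01 -7.540e-02  1.275e-01]]]
10.507408085458126 10.73571325578727
```

View pics/w3c.png

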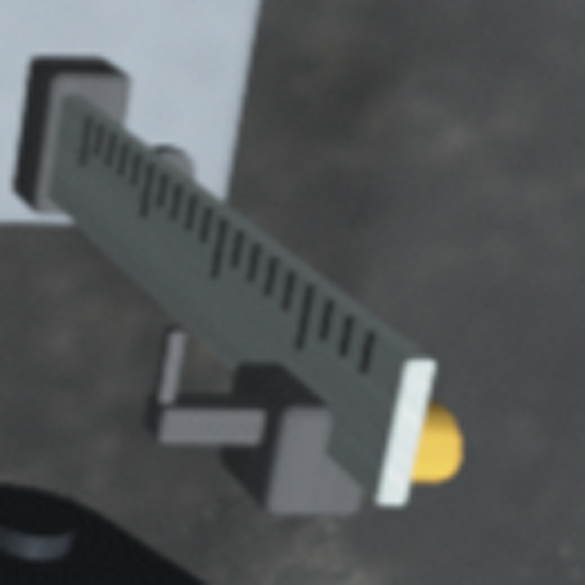

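The marker tongue ends at about full-image pixel (509,303), z ≈ 0.125, and the plate circle gives the seat at (0.564, 0.067). I'll turn the tool half round so the camera is away from the lever and above the marker during pressing.

>>> carry_out(commands="0 0 0 0 0 0.75 -1;0 0 0 0 0 0.75 -1;0 0 0 0 0 0.75 -1;0 0 0 0 0 0.75 -1;0 0 0 0 0 0.75 -1;0 0 0 0 0 0.75 -1;0 0 0 0 0 0.75 -1;0 0 0 0 0 0.75 -1;0 0 0 0 0 0.75 -1;0 0 0 0 0 0.75 -1;0 0 0 0 0 0.75 -1;0 0 0 0 0 0.75 -1;0 0 0 0 0 0.75 -1;0 0 0 0 0 0.75 -1;0 0 0 0 0 0.75 -1;0 0 0 0 0 0.75 -1;0 0 0 0 0 0.75 -1;0 0 0 0 0 0.75 -1;0 0 0 0 0 0.75 -1;0 0 0 0 0 0.75 -1")

```text
time: 6.25
eef_pos: [0.4538, -0.0455, 0.2113]
tool_rot: [3.14, -0.0, -2.162]
force: [0.2, 1.2, -1.6]
width: 0.033
gripper_force: 60.1
```

>>> carry_out(commands="0.2 0 0 0 0 0.25 -1;0.4 0.05 0 0 0 0.25 -1;0.6 0.1 0 0 0 0.25 -1;0.8 0.2 0 0 0 0.25 -1;0.91 0.3 0 0 0 0.25 -1;0.91 0.4 0 0 0 0.25 -1;0.91 0.4 0 0 0 0.25 -1;0.91 0.4 0 0 0 0.25 -1;0.91 0.4 0 0 0 0.25 -1")

```text
time: 7.0
eef_pos: [0.5632, 0.0028, 0.2115]
tool_rot: [3.141, 0.0, -1.385]
force: [-0.8, -0.8, -1.8]
width: 0.0326
gripper_force: 60.1
```

Run:
```python
from h import *
p,d,i=snap("wrist"); save("w4.png",p); np.savez("w4.npz",p=p,d=d,i=i); o=telemetry.observe();print(o["eef_pos"],o["tool_rot"],o["joint_positions"],i["xyz"])
P=pts(d,i,*np.meshgrid(np.arange(640),np.arange(480)))
m=(P[...,2]>.060)&(P[...,2]<.072)&(np.hypot(P[...,0]-.564,P[...,1]-.067)<.045)
c,r=cv2.minEnclosingCircle((P[m][:,:2]*1000).astype(np.float32)); print(m.sum(),c,r,np.percentile(P[m],[1,50,99],axis=0))
```

```text
[0.56317773 0.00278764 0.21169901] [ 3.14081655e+00  1.33459246e-04 -1.38423606e+00] [-2.27146067e-01 -1.06124530e-02 -5.62864562e-02  1.52588661e+00
 -1.89799707e-04 -1.98450264e+00] [ 0.5772154  -0.06602855  0.35424426]
635 (562.9550170898438, 66.2677993774414) 32.8446044921875 [[0.53816286 0.03385907 0.06055699]
 [0.58197637 0.05257772 0.06512644]
 [0.59453627 0.08979441 0.06820939]]
```

View pics/w4.png

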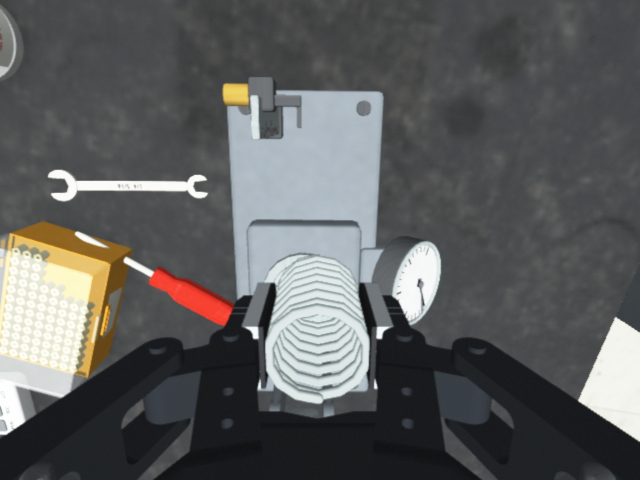

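>>> carry_out(commands="0 0.3 0 0 0 0 -1;0 0.53 -0.1 0 0 0 -1;0 0.53 -0.35 0 0 0 -1;0 0.53 -0.6 0 0 0 -1;0 0.53 -0.8 0 0 0 -1;0 0.53 -0.9 0 0 0 -1;0 0.53 -0.95 0 0 0 -1;0 0.53 -1 0 0 0 -1;0 0.53 -1 0 0 0 -1;0 0.53 -1 0 0 0 -1")

```text
time: 7.88
eef_pos: [0.5641, 0.0668, 0.0934]
tool_rot: [-3.14, -0.0, -1.38]
force: [-0.8, 0.1, -0.1]
width: 0.0324
gripper_force: 60.1
```

>>> carry_out(commands="0 0 -0.02 0 0 0 -1;0 0 -0.04 0 0 0 -1;0 0 -0.06 0 0 0 -1;0 0 -0.07 0 0 0 -1;0 0 -0.08 0 0 0 -1;0 0 -0.09 0 0 0 -1;0 0 -0.095 0 0 0 -1;0 0 -0.1 0 0 0 -1;0 0 -0.1 0 0 0 -1;0 0 -0.1 0 0 0 -1")

```text
time: 8.72
eef_pos: [0.5633, 0.0671, 0.0802]
tool_rot: [3.141, -0.0, -1.38]
force: [-1.2, 0.0, 0.6]
width: 0.0326
gripper_force: 60.3
```

>>> carry_out(commands="0 0 -0.005 0 0 0 -1;0 0 -0.008 0 0 0 -1;0 0 -0.008 0 0 0 -1;0 0 -0.008 0 0 0 -0.1;0 0 -0.008 0 0 0 -0.05;0 0 -0.008 0 0 0 0.1;0 0 -0.008 0 0 0 0.3;0 0 -0.008 0 0 0 0.6;0 0 -0.008 0 0 0 0.6;0 0 -0.008 0 0 0 0.6;0 0 -0.008 0 0 0 0.6")

```text
time: 9.63
eef_pos: [0.5633, 0.0671, 0.0791]
tool_rot: [3.141, 0.0, -1.38]
force: [1.0, 0.4, -0.0]
width: 0.0683
gripper_force: 0.0
```

Run:
```python
from h import *
p,d,i=snap("wrist"); save("w5.png",p); np.savez("w5.npz",p=p,d=d,i=i); o=telemetry.observe();print(o["eef_pos"],o["tool_rot"],o["force"],o["width"])
print(proj(i,np.array([[.5634,.0667,.117],[.5634,.0667,.065]])))
```

```text
[0.56336977 0.06713833 0.07916209] [ 3.14152677e+00 -7.28584728e-06 -1.37955352e+00] [-0.30494527 -0.32296194  0.29394087] 0.06838694621662099
(array([319.61165774, 318.70277144]), array([356.04596505, 287.4480942 ]))
```

View pics/w5.png

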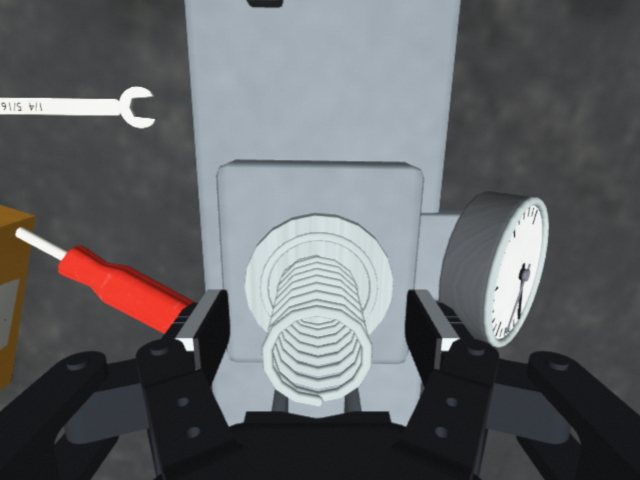

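The spring stands inside the lip: plate ring centre (320,275), spring top (318,356) against a predicted (320,356). Next I lift, pass over the lever to its +y side, and lower behind the grip with the fingers shut.

>>> carry_out(commands="0 0 0.1 0 0 0 0.6;0 0 0.3 0 0 0 0.6;0 0 0.6 0 0 0 0.6;0 0 0.85 0 0 0 0.6;0 0 1 0 0 0 0.6")

```text
time: 10.1
eef_pos: [0.5644, 0.067, 0.204]
tool_rot: [-3.137, -0.001, -1.38]
force: [1.3, -0.2, 0.2]
width: 0.0682
gripper_force: 0.0
```

>>> carry_out(commands="0 0 0.3 0 0 0 -1;0 -0.1 0.6 0 0 0 -1;0 -0.2 0.9 0 0 0 -1;0 -0.2 1 0 0 0 -1;0 -0.2 1 0 0 0 -1")

```text
time: 10.52
eef_pos: [0.5645, 0.0424, 0.3245]
tool_rot: [-3.135, -0.002, -1.38]
force: [0.5, 0.3, -0.2]
width: 0.0074
gripper_force: 0.0
```

>>> carry_out(commands="0 0 0.25 0 0 0 -1;0 0 0.25 0 0 0 -1;0 0 0.25 0 0 0 -1;-0.05 0.2 0.25 0 0 0 -1;-0.1 0.45 0.25 0 0 0 -1;-0.15 0.7 0.25 0 0 0 -1;-0.23 1 0.25 0 0 0 -1;-0.23 1 0.25 0 0 0 -1")

```text
time: 11.18
eef_pos: [0.5336, 0.1682, 0.3484]
tool_rot: [3.14, 0.002, -1.375]
force: [-1.0, -0.0, -0.0]
width: 0.0002
gripper_force: 0.0
```

>>> carry_out(commands="0 0.2 0 0 0 0 -1;0 0.43 0 0 0 0 -1;0 0.43 0 0 0 0 -1;0 0.43 0 0 0 0 -1;0 0.43 0 0 0 0 -1;0 0.43 0 0 0 0 -1")

```text
time: 11.68
eef_pos: [0.5357, 0.214, 0.3487]
tool_rot: [3.141, -0.0, -1.38]
force: [1.3, 1.4, -0.6]
width: -0.0
gripper_force: 0.0
```

Run:
```python
from h import *
p,d,i=snap("wrist"); save("w6.png",p); np.savez("w6.npz",p=p,d=d,i=i); o=telemetry.observe();print(o["eef_pos"],o["tool_rot"],o["force"],o["width"])
```

```text
[0.53581004 0.21388463 0.34887282] [ 3.14103698e+00 -1.50589598e-04 -1.38055939e+00] [ 0.03457131 -0.72204015  0.01559393] 0.00022673049987316952
```

View pics/w6.png

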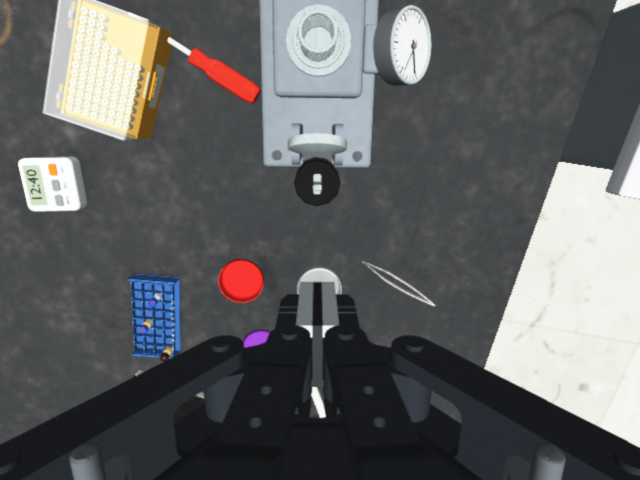

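The black grip is at (317,183), in line with the fingers. The spring stands inside the lip at (318,40), and the dish is at about (319,285). That was my tenth view, so from here on I measure by numbers only.

```bash
cat >> h.py <<'E'
S=np.array([.5634,.0667]);t=np.radians(10.6);Rt=np.array([[np.cos(t),-np.sin(t)],[np.sin(t),np.cos(t)]])
def tester(P): return np.concatenate([(P[...,:2]-S)@Rt,P[...,2:]],-1)
def G(th):  # grip point, tester y,z ; th deg above level
    a=np.radians(th);return np.array([.1-.17*np.cos(a)+.038*np.sin(a),.097+.17*np.sin(a)+.038*np.cos(a)])
E
python3 - <<'E'
from h import *
w=np.load("w6.npz",allow_pickle=True);i=w["i"].item();d=w["d"];p=w["p"]
P=tester(pts(d,i,*np.meshgrid(np.arange(640),np.arange(480))))
s=P[120:225,280:360]; m=(s[...,2]>.2)&(s[...,2]<.34)
print("lever",m.sum(),np.percentile(s[m],[1,50,99],axis=0).round(4))
s=P[0:100,270:370];m=(s[...,2]>.1)&(s[...,2]<.125);print("springtop",m.sum(),np.percentile(s[m],[2,50,98],axis=0).round(4))
o=telemetry.observe();print("tcp",tester(o["eef_pos"]))
prev=None
for th in(85,80,72,64,56,48,40,32,24,18,14,12,10,8,6,4,2,1,0):
    g=G(th); y=g[0]+.011*np.sin(np.radians(th)); z=g[1]-.005*np.sin(np.radians(th))
    print(th,"tester",y.round(4),z.round(4),"shift from tcp/120mm",((np.array([*(S+Rt@[0,y]),z])-o["eef_pos"])/.12).round(3),"ptr z",(.097+.225*np.sin(np.radians(th))+.026*np.cos(np.radians(th))).round(4))
E
```

```text
lever 2869 [[-0.0183  0.0872  0.2009]
 [ 0.0007  0.1029  0.2941]
 [ 0.0194  0.1195  0.3234]]
springtop 672 [[-0.0159 -0.0144  0.1012]
 [-0.0003 -0.001   0.1145]
 [ 0.0165  0.019   0.1169]]
tcp [-4.43358014e-05  1.49748187e-01  3.48872824e-01]
85 tester 0.134 0.2647 shift from tcp/120mm [ 0.025 -0.129 -0.702] ptr z 0.3234
80 tester 0.1187 0.2661 shift from tcp/120mm [ 0.048 -0.254 -0.69 ] ptr z 0.3231
72 tester 0.0941 0.2657 shift from tcp/120mm [ 0.086 -0.456 -0.693] ptr z 0.319
64 tester 0.0695 0.262 shift from tcp/120mm [ 0.123 -0.657 -0.724] ptr z 0.3106
56 tester 0.0456 0.255 shift from tcp/120mm [ 0.16  -0.853 -0.782] ptr z 0.2981
48 tester 0.0227 0.245 shift from tcp/120mm [ 0.195 -1.041 -0.865] ptr z 0.2816
40 tester 0.0013 0.2322 shift from tcp/120mm [ 0.228 -1.216 -0.973] ptr z 0.2615
32 tester -0.0182 0.2167 shift from tcp/120mm [ 0.258 -1.376 -1.102] ptr z 0.2383
24 tester -0.0354 0.1988 shift from tcp/120mm [ 0.284 -1.516 -1.25 ] ptr z 0.2123
18 tester -0.0465 0.1841 shift from tcp/120mm [ 0.301 -1.608 -1.373] ptr z 0.1913
14 tester -0.0531 0.1738 shift from tcp/120mm [ 0.311 -1.661 -1.459] ptr z 0.1767
12 tester -0.0561 0.1685 shift from tcp/120mm [ 0.316 -1.686 -1.503] ptr z 0.1692
10 tester -0.0589 0.1631 shift from tcp/120mm [ 0.32  -1.709 -1.548] ptr z 0.1617
8 tester -0.0615 0.1576 shift from tcp/120mm [ 0.324 -1.731 -1.594] ptr z 0.1541
6 tester -0.0639 0.152 shift from tcp/120mm [ 0.328 -1.75  -1.64 ] ptr z 0.1464
4 tester -0.0662 0.1464 shift from tcp/120mm [ 0.331 -1.769 -1.687] ptr z 0.1386
2 tester -0.0682 0.1407 shift from tcp/120mm [ 0.334 -1.785 -1.734] ptr z 0.1308
1 tester -0.0691 0.1379 shift from tcp/120mm [ 0.336 -1.793 -1.758] ptr z 0.1269
0 tester -0.07 0.135 shift from tcp/120mm [ 0.337 -1.8   -1.782] ptr z 0.123
```

>>> carry_out(commands="0 0 -0.2 0 0 0 -1;0 0 -0.45 0 0 0 -1;0 0 -0.68 0 0 0 -1;0 0 -0.68 0 0 0 -1;0 0 -0.68 0 0 0 -1;0 0 -0.68 0 0 0 -1")

```text
time: 12.23
eef_pos: [0.5362, 0.2144, 0.2695]
tool_rot: [-3.14, -0.0, -1.38]
force: [-0.3, 0.3, 0.2]
width: -0.0001
gripper_force: 0.0
```

>>> carry_out(commands="0.025 -0.13 -0.01 0 0 0 -1;0.036 -0.19 -0.01 0 0 0 -1;0.048 -0.25 -0.01 0 0 0 -1;0.067 -0.355 -0.01 0 0 0 -1;0.086 -0.456 -0.013 0 0 0 -1;0.104 -0.556 -0.026 0 0 0 -1;0.123 -0.657 -0.044 0 0 0 -1;0.142 -0.755 -0.07 0 0 0 -1;0.16 -0.853 -0.102 0 0 0 -1;0.178 -0.948 -0.14 0 0 0 -1;0.178 -0.948 -0.14 0 0 0 -1")

```text
time: 13.15
eef_pos: [0.5571, 0.0987, 0.2491]
tool_rot: [3.139, -0.0, -1.382]
force: [0.9, 0.5, 0.9]
width: 0.0001
gripper_force: 0.8
```

```bash
cat > lev.py <<'E'
from h import *
def lever():
    p,d,i=snap("wrist"); o=telemetry.observe(); P=tester(pts(d,i,*np.meshgrid(np.arange(640),np.arange(480))))
    T=tester(o["eef_pos"]); print("t",o["time"],"tcp",T.round(4),"F",o["force"].round(1))
    return p,d,i,P,T
def region(P,y0,y1,x=.02,z0=.105,z1=.34):
    m=(abs(P[...,0])<x)&(P[...,1]>y0)&(P[...,1]<y1)&(P[...,2]>z0)&(P[...,2]<z1); return P[m]
E
python3 - <<'E'
from lev import *
p,d,i,P,T=lever()
for y in np.arange(-.14,.06,.01):
    r=region(P,y,y+.01)
    if len(r): print(y.round(3),len(r),np.percentile(r[:,2],[5,50,95]).round(4),np.percentile(r[:,0],[5,95]).round(4))
E
```

```text
t 13.2 tcp [-2.000e-04  3.360e-02  2.498e-01] F [0.  1.9 1.5]
-0.03 181 [0.2857 0.2872 0.2886] [-0.002   0.0016]
-0.02 726 [0.1142 0.262  0.2849] [-0.007   0.0072]
-0.01 2243 [0.1155 0.2662 0.2726] [-0.0107  0.0108]
0.0 1455 [0.1147 0.2695 0.2721] [-0.0118  0.0132]
0.01 12901 [0.261  0.3283 0.3385] [-0.0151  0.0163]
0.02 11597 [0.2579 0.3012 0.338 ] [-0.013   0.0129]
0.03 1211 [0.1834 0.2877 0.2999] [-0.0173  0.0174]
0.04 342 [0.1751 0.287  0.3019] [-0.0186  0.0187]
0.05 2 [0.1704 0.1706 0.1708] [-0.016   0.0161]
```

>>> carry_out(commands="0.017 -0.093 -0.045 0 0 0 -1;0.034 -0.18 -0.098 0 0 0 -1;0.05 -0.268 -0.153 0 0 0 -1;0.065 -0.348 -0.216 0 0 0 -1;0.08 -0.428 -0.282 0 0 0 -1;0.093 -0.498 -0.355 0 0 0 -1;0.106 -0.568 -0.43 0 0 0 -1;0.118 -0.63 -0.512 0 0 0 -1;0.123 -0.66 -0.553 0 0 0 -1;0.128 -0.687 -0.596 0 0 0 -1;0.133 -0.713 -0.639 0 0 0 -1;0.133 -0.713 -0.639 0 0 0 -1;0.133 -0.713 -0.639 0 0 0 -1")

```text
time: 14.28
eef_pos: [0.5731, 0.0153, 0.1741]
tool_rot: [3.141, -0.0, -1.38]
force: [-0.5, 1.2, 1.5]
width: -0.0002
gripper_force: 0.9
```

Run:
```python
from lev import *
p,d,i,P,T=lever()
for y in np.arange(-.15,-.04,.005):
    r=region(P,y,y+.005,.03)
    if len(r): print(y.round(3),len(r),np.percentile(r[:,2],[5,50,95]).round(4),np.percentile(r[:,0],[5,95]).round(4))
```

```text
t 14.3333 tcp [ 1.000e-04 -5.210e-02  1.744e-01] F [-2.1  0.8  1.2]
-0.15 668 [0.1272 0.1317 0.1446] [-0.0001  0.0288]
-0.145 752 [0.1254 0.1311 0.1465] [-0.001   0.0279]
-0.14 336 [0.1117 0.1322 0.1468] [-0.0015  0.0223]
-0.135 261 [0.1119 0.1406 0.1466] [-0.0016  0.0223]
-0.13 218 [0.1172 0.1453 0.1468] [0.0183 0.0226]
-0.125 1258 [0.3169 0.3169 0.3169] [0.0014 0.0014]
-0.115 86 [0.1742 0.1756 0.1764] [-0.0028  0.0008]
-0.11 148 [0.1736 0.1747 0.1758] [-0.0025  0.0011]
-0.105 143 [0.1723 0.1735 0.1745] [-0.0026  0.0011]
-0.1 137 [0.1713 0.1722 0.1733] [-0.0027  0.001 ]
-0.095 142 [0.1707 0.1718 0.1745] [-0.0024  0.001 ]
-0.09 520 [0.1606 0.167  0.1743] [-0.009   0.0081]
-0.085 999 [0.1693 0.1751 0.179 ] [-0.0107  0.0095]
-0.08 661 [0.1697 0.1769 0.1789] [-0.0108  0.0096]
-0.075 6103 [0.1756 0.2687 0.2719] [-0.0162  0.0181]
-0.07 12578 [0.2171 0.253  0.2637] [-0.0154  0.017 ]
-0.065 14952 [0.1856 0.2329 0.2635] [-0.0269  0.0269]
-0.06 3367 [0.1713 0.2183 0.2324] [-0.0235  0.0249]
-0.055 1293 [0.1704 0.2304 0.2318] [-0.028   0.0286]
-0.05 1215 [0.2117 0.2304 0.2352] [-0.0294  0.029 ]
-0.045 564 [0.2114 0.2293 0.2353] [-0.0294  0.0295]
```

>>> carry_out(commands="0.003 -0.013 -0.022 0 0 0 -1;0.005 -0.025 -0.044 0 0 0 -1;0.007 -0.037 -0.067 0 0 0 -1;0.009 -0.048 -0.089 0 0 0 -1;0.011 -0.059 -0.112 0 0 0 -1;0.013 -0.07 -0.135 0 0 0 -1;0.015 -0.08 -0.158 0 0 0 -1;0.016 -0.085 -0.17 0 0 0 -1;0.017 -0.089 -0.181 0 0 0 -1;0.017 -0.089 -0.181 0 0 0 -1;0.017 -0.089 -0.181 0 0 0 -1")

```text
time: 15.25
eef_pos: [0.5752, 0.0049, 0.1525]
tool_rot: [-3.141, 0.0, -1.379]
force: [-0.5, 5.0, 5.0]
width: 0.0
gripper_force: 2.8
```

```bash
cat > mp.py <<'E'
from lev import *
for k in range(2):
    p,d,i,P,T=lever()
    for y in np.arange(-.146,-.1,.003):
        r=P[(abs(P[...,0])<.003)&(P[...,1]>y)&(P[...,1]<y+.003)&(P[...,2]>.11)&(P[...,2]<.19)]
        if len(r): print(y.round(3),len(r),np.percentile(r[:,2],[5,50,95]).round(4),end="; ")
    print()
save("last.png",p)
E
python3 mp.py
```

```text
t 15.3 tcp [ 0.0002 -0.0629  0.1526] F [-0.9  5.   4.1]
-0.146 104 [0.127  0.128  0.1292]; -0.143 67 [0.1253 0.1274 0.1284]; -0.14 35 [0.1252 0.1264 0.1274]; -0.137 40 [0.1249 0.1261 0.1277]; -0.134 42 [0.125  0.1262 0.1271]; -0.131 10 [0.1248 0.1263 0.1268]; -0.122 63 [0.1455 0.1472 0.1482]; -0.119 84 [0.1459 0.147  0.1477]; -0.116 77 [0.1459 0.1468 0.1478]; -0.113 73 [0.1454 0.1463 0.1471]; -0.11 77 [0.145  0.1461 0.1469]; -0.107 73 [0.1448 0.1456 0.1466]; -0.104 73 [0.1444 0.1453 0.1462]; -0.101 98 [0.1442 0.146  0.1491]; 
t 15.35 tcp [ 0.0002 -0.0629  0.1526] F [-0.6  5.3  5.6]
-0.146 104 [0.1271 0.1281 0.1292]; -0.143 67 [0.1254 0.1271 0.129 ]; -0.14 35 [0.125  0.1261 0.1267]; -0.137 40 [0.1253 0.1261 0.1277]; -0.134 42 [0.1252 0.1263 0.1272]; -0.131 9 [0.1249 0.1257 0.1265]; -0.122 61 [0.1462 0.1472 0.1482]; -0.119 86 [0.1457 0.147  0.1479]; -0.116 74 [0.1455 0.1468 0.148 ]; -0.113 76 [0.1451 0.1464 0.1473]; -0.11 78 [0.1451 0.146  0.1471]; -0.107 74 [0.1447 0.146  0.1468]; -0.104 70 [0.1447 0.1454 0.1463]; -0.101 100 [0.1442 0.1463 0.1493];
```

>>> carry_out(commands="0.001 -0.005 -0.015 0 0 0 -1;0.002 -0.01 -0.03 0 0 0 -1;0.003 -0.015 -0.045 0 0 0 -1;0.003 -0.02 -0.06 0 0 0 -1;0.004 -0.022 -0.075 0 0 0 -1;0.004 -0.025 -0.09 0 0 0 -1;0.004 -0.025 -0.1 0 0 0 -1;0.004 -0.025 -0.1 0 0 0 -1;0.004 -0.025 -0.1 0 0 0 -1")

```text
time: 16.1
eef_pos: [0.5758, 0.0016, 0.1412]
tool_rot: [-3.141, -0.0, -1.38]
force: [-3.0, 4.1, 9.6]
width: 0.0001
gripper_force: 4.6
```

```bash
python3 mp.py
```

```text
t 16.15 tcp [ 0.0003 -0.0662  0.1412] F [-2.3  3.2  8.3]
-0.146 116 [0.127 0.128 0.129]; -0.143 85 [0.1253 0.1271 0.1284]; -0.14 47 [0.1252 0.1264 0.1271]; -0.137 48 [0.1253 0.1264 0.1273]; -0.134 42 [0.125  0.1262 0.1272]; -0.131 11 [0.1252 0.1262 0.1266]; -0.125 51 [0.1315 0.1325 0.1335]; -0.122 84 [0.1315 0.1325 0.1335]; -0.119 74 [0.1315 0.1325 0.1335]; -0.116 77 [0.1312 0.1324 0.1335]; -0.113 73 [0.1314 0.1325 0.1331]; -0.11 75 [0.131  0.1319 0.1329]; -0.107 73 [0.131  0.132  0.1328]; -0.104 91 [0.1309 0.1327 0.1359]; -0.101 72 [0.1342 0.1355 0.1365]; 
t 16.2 tcp [ 0.0002 -0.0662  0.1412] F [-2.7  3.9  9.4]
-0.146 114 [0.1271 0.1279 0.129 ]; -0.143 84 [0.1254 0.1272 0.1287]; -0.14 48 [0.1249 0.1264 0.1274]; -0.137 48 [0.1252 0.1263 0.1272]; -0.134 42 [0.1249 0.1263 0.1269]; -0.131 10 [0.1248 0.1256 0.1268]; -0.125 51 [0.1312 0.1322 0.1333]; -0.122 80 [0.1315 0.1325 0.1337]; -0.119 78 [0.1311 0.1324 0.1335]; -0.116 76 [0.1313 0.1323 0.1333]; -0.113 74 [0.1313 0.1323 0.1332]; -0.11 71 [0.1313 0.1321 0.1332]; -0.107 76 [0.1311 0.132  0.1331]; -0.104 91 [0.1308 0.1329 0.1358]; -0.101 71 [0.134  0.1354 0.1364];
```

>>> carry_out(commands="0 -0.003 -0.01 0 0 0 -1;0 -0.006 -0.02 0 0 0 -1;0.001 -0.008 -0.03 0 0 0 -1;0.001 -0.01 -0.036 0 0 0 -1;0.001 -0.01 -0.039 0 0 0 -1;0.001 -0.01 -0.039 0 0 0 -1;0.001 -0.01 -0.039 0 0 0 -1")

```text
time: 16.78
eef_pos: [0.576, 0.0006, 0.1367]
tool_rot: [-3.141, -0.0, -1.379]
force: [-2.6, 4.3, 10.5]
width: -0.0001
gripper_force: 5.2
```

```bash
python3 mp.py
```

```text
t 16.8333 tcp [ 0.0002 -0.0673  0.1368] F [-2.   4.2  9.5]
-0.146 132 [0.1269 0.128  0.129 ]; -0.143 73 [0.1254 0.1272 0.1287]; -0.14 54 [0.1251 0.1261 0.1272]; -0.137 48 [0.125  0.126  0.1271]; -0.134 48 [0.1253 0.1262 0.1272]; -0.131 5 [0.126  0.1264 0.1277]; -0.125 72 [0.1254 0.1266 0.1276]; -0.122 76 [0.1258 0.1268 0.1276]; -0.119 79 [0.1254 0.1268 0.128 ]; -0.116 72 [0.1259 0.1268 0.1275]; -0.113 77 [0.1255 0.1266 0.1275]; -0.11 70 [0.1257 0.1266 0.1278]; -0.107 72 [0.1256 0.1266 0.1275]; -0.104 88 [0.1256 0.1295 0.1307]; -0.101 73 [0.1288 0.1299 0.1312]; 
t 16.8833 tcp [ 0.0003 -0.0673  0.1368] F [-3.2  4.2 10.1]
-0.146 132 [0.1268 0.128  0.1291]; -0.143 72 [0.1255 0.1271 0.1289]; -0.14 54 [0.1253 0.1261 0.1271]; -0.137 48 [0.1253 0.1263 0.1269]; -0.134 48 [0.1251 0.1264 0.1274]; -0.131 5 [0.1257 0.1266 0.1269]; -0.125 70 [0.1253 0.1265 0.1276]; -0.122 75 [0.1258 0.1266 0.1275]; -0.119 78 [0.1258 0.1268 0.1276]; -0.116 75 [0.1258 0.1268 0.1278]; -0.113 76 [0.1257 0.1267 0.1278]; -0.11 71 [0.1255 0.1266 0.1276]; -0.107 71 [0.1254 0.1267 0.1277]; -0.104 89 [0.126  0.1296 0.1314]; -0.101 71 [0.1288 0.1302 0.131 ];
```

>>> carry_out(commands="0 0 0 0 0 0 -1;0 0 0 0 0 0 -1;0 0 0 0 0 0 -1;0 0 0 0 0 0 -1;0 0 0 0 0 0 -1;0 0 0 0 0 0 -1;0 0 0 0 0 0 -1;0 0 0 0 0 0 -1;0 0 0 0 0 0 -1;0 0 0 0 0 0 -1;0 0 0 0 0 0 -1;0 0 0 0 0 0 -1;0 0 0 0 0 0 -1")

```text
time: 17.97
eef_pos: [0.576, 0.0006, 0.1367]
tool_rot: [-3.141, -0.0, -1.379]
force: [-3.4, 5.4, 11.0]
width: -0.0003
gripper_force: 5.2
```

```bash
python3 mp.py | cut -c1-330
python3 - <<'E'
from h import *
p,d,i=snap("top"); np.savez("topP.npz",p=p,d=d)
E
```

```text
t 18.0167 tcp [ 0.0002 -0.0673  0.1367] F [-2.5  4.5  9.8]
-0.146 134 [0.1272 0.128  0.1291]; -0.143 73 [0.1253 0.127  0.1288]; -0.14 54 [0.1254 0.1264 0.1276]; -0.137 48 [0.1255 0.1262 0.1269]; -0.134 48 [0.1252 0.1262 0.1274]; -0.131 5 [0.1257 0.1264 0.1265]; -0.125 71 [0.1257 0.1268 0.1279]; -0.122 76 [0.1257 0.1268 0.1278]; -0.119 77 [0.126  0.1268 0.1276]; -0.116 70 [0.1256 0.1267 
t 18.0667 tcp [ 0.0003 -0.0672  0.1367] F [-2.7  3.3 10.1]
-0.146 134 [0.1269 0.1281 0.129 ]; -0.143 73 [0.1255 0.1271 0.1286]; -0.14 54 [0.1253 0.1263 0.1272]; -0.137 48 [0.1252 0.1263 0.1274]; -0.134 48 [0.1252 0.1264 0.1274]; -0.131 5 [0.1259 0.1264 0.1272]; -0.125 70 [0.1256 0.1267 0.1278]; -0.122 76 [0.1258 0.1267 0.1277]; -0.119 76 [0.1257 0.1268 0.128 ]; -0.116 71 [0.1253 0.1267
```

>>> carry_out(commands="0 0 0.02 0 0 0 -1;0 0 0.06 0 0 0 -1;0 0 0.12 0 0 0 -1;0 0 0.24 0 0 0 -1;0 0 0.36 0 0 0 -1;0 0 0.5 0 0 0 -1;0 0 0.65 0 0 0 -1;0 0 0.8 0 0 0 -1;0 0 1 0 0 0 -1")

```text
time: 18.87
eef_pos: [0.5751, 0.0, 0.255]
tool_rot: [3.139, -0.0, -1.38]
force: [-0.0, -1.0, 0.2]
width: 0.0003
gripper_force: 0.0
```

>>> carry_out(commands="0 -0.1 0.2 0 0 0 -1;0 -0.2 0.4 0 0 0 -1;0 -0.2 0.6 0 0 0 -1;0 -0.2 0.8 0 0 0 -1;0 -0.2 0.9 0 0 0 -1;0 -0.2 0.9 0 0 0 -1")

```text
time: 19.37
eef_pos: [0.5764, -0.0244, 0.3663]
tool_rot: [-3.139, -0.003, -1.38]
force: [0.5, 0.7, 0.8]
width: 0.0
gripper_force: 0.0
```

Run:
```python
from lev import *
p,d,i,P,T=lever(); np.savez("w7.npz",p=p,d=d,i=i)
m=(abs(P[...,0])<.02)&(P[...,1]>.03)&(P[...,1]<.13)&(P[...,2]>.15); print("lever pts",m.sum(),P[m].max(0) if m.any() else 0)
print(proj(i,np.array([[.467,.049,.055]])))
p,d,i=snap("top"); np.savez("top1.npz",p=p,d=d)
p,d,i=snap("side"); np.savez("side1.npz",p=p,d=d)
```

```text
t 19.4167 tcp [-0.0041 -0.0917  0.3644] F [-0.1  0.   0.1]
lever pts 379 [0.00263505 0.11551109 0.21877163]
(array([393.0861166]), array([259.38055534]))
```

```bash
cat > dial.py <<'E'
from h import *
def dial(p,d,i,name):
    uu,vv=np.meshgrid(np.arange(640),np.arange(480)); P=tester(pts(d,i,uu,vv))
    g=cv2.cvtColor(p,cv2.COLOR_RGB2GRAY)
    m=((g>170)&(np.hypot(P[...,0]+.1,P[...,1])<.05)&(P[...,2]>.015)&(P[...,2]<.08)).astype(np.uint8)
    n,l,s,c=cv2.connectedComponentsWithStats(m); m=l==1+s[1:,4].argmax(); Q=P[m]; C=Q.mean(0)
    _,sv,V=np.linalg.svd(Q-C); nrm=V[2]*np.sign(V[2][2]); 
    nn=np.array([-.7071,0,.7071]); up=np.array([.7071,0,.7071]); rt=np.array([0,-1.,0])
    ab=np.stack([(Q-C)@rt,(Q-C)@up],1); (ca,cb),r=cv2.minEnclosingCircle((ab*1000).astype(np.float32)); C=C+rt*ca/1000+up*cb/1000
    print(name,"n",m.sum(),"C",C.round(4),"normal",nrm.round(2),"r",r)
    a=np.arange(-2.6,2.6,.02)
    for r0,r1 in((.008,.013),(.013,.018),(.018,.022)):
        prof=0
        for rr in np.linspace(r0,r1,8):
            X=C+rr*(np.sin(a)[:,None]*rt+np.cos(a)[:,None]*up); W=np.concatenate([X[:,:2]@Rt.T+S,X[:,2:]],1); u,v=proj(i,W)
            prof=prof+cv2.remap(g,u.astype(np.float32)[None],v.astype(np.float32)[None],1)[0]/8.
        k=[j for j in range(2,len(a)-2) if prof[j]==prof[j-2:j+3].min() and prof[j]<np.median(prof)-12]
        print(" r",r0,"median",np.median(prof).round(),[(round(10+a[j]/.2,1),int(prof[j])) for j in k])
    return C
E
python3 - <<'E'
from dial import *
for n in("w6","w7","w5"):
    w=np.load(n+".npz",allow_pickle=True); dial(w["p"],w["d"],w["i"].item(),n)
E
```

```text
w6 n 2367 C [-0.0986  0.0015  0.0449] normal [-0.71  0.    0.7 ] r 38.0448112487793
 r 0.008 median 245.0 [(np.float64(-0.5), 138), (np.float64(2.8), 203)]
 r 0.013 median 244.0 [(np.float64(-0.2), 136), (np.float64(3.7), 204)]
 r 0.018 median 244.0 [(np.float64(0.1), 126), (np.float64(3.9), 204)]
w7 n 1462 C [-0.0984  0.0004  0.0452] normal [-0.71  0.01  0.7 ] r 37.96198272705078
 r 0.008 median 242.0 [(np.float64(-0.5), 140), (np.float64(17.7), 209)]
 r 0.013 median 242.0 [(np.float64(0.1), 139), (np.float64(17.3), 203)]
 r 0.018 median 242.0 [(np.float64(0.4), 146), (np.float64(16.8), 193)]
w5 n 5382 C [-0.098   0.0011  0.0451] normal [-0.71  0.    0.7 ] r 38.280513763427734
 r 0.008 median 242.0 [(np.float64(-2.6), 88)]
 r 0.013 median 242.0 [(np.float64(-2.4), 193), (np.float64(-1.0), 121)]
 r 0.018 median 241.0 [(np.float64(-0.6), 58), (np.float64(1.4), 157)]
```

The maximum hand reads about 17 N, so the spring is sound and goes in the tray.

>>> carry_out(commands="-0.1 0.2 -0.2 0 0 0 1;-0.1 0.2 -0.4 0 0 0 1;-0.1 0.2 -0.6 0 0 0 1;-0.1 0.2 -0.8 0 0 0 1;-0.1 0.2 -1 0 0 0 1;-0.1 0.2 -1 0 0 0 1;-0.1 0.2 -1 0 0 0 1;-0.1 0.2 -1 0 0 0 1;-0.1 0.2 -1 0 0 0 1;-0.1 0.2 -1 0 0 0 1;-0.1 0.2 -1 0 0 0 1;-0.1 0.2 -1 0 0 0 1")

```text
time: 20.52
eef_pos: [0.5641, 0.0004, 0.2444]
tool_rot: [-3.141, -0.0, -1.38]
force: [-0.1, -0.3, 0.0]
width: 0.0854
gripper_force: 0.0
```

Run:
```python
from lev import *
from dial import dial
p,d,i,P,T=lever(); np.savez("w8.npz",p=p,d=d,i=i); dial(p,d,i,"w8")
print("tcp world",telemetry.observe()["eef_pos"])
m=(abs(P[...,:2])<.04).all(-1)&(P[...,2]>.109)&(P[...,2]<.122); Q=P[m]; c,r=cv2.minEnclosingCircle((Q[:,:2]*1000).astype(np.float32)); print("spring top tester mm",m.sum(),c,r,np.percentile(Q,[3,50,97],axis=0).round(4))
i2=imaging.camera_info("top"); i2["rotation"]=Ro.from_euler("xyz",i2["rotation"]).as_matrix()
p2,d2=imaging.snapshot("top"); p2=p2;np.savez("top2.npz",p=p2,d=d2)
Q=tester(pts(d2,i2,*np.meshgrid(np.arange(640),np.arange(480))))
m=(abs(Q[...,0])<.025)&(abs(Q[...,1]-.1)<.05)&(Q[...,2]>.2)&(Q[...,2]<.34);print("lever up pts",m.sum(),Q[m].max(0) if m.any() else 0, Q[m].mean(0) if m.any() else 0)
```

```text
t 20.5667 tcp [-0.0116 -0.0652  0.2442] F [-0.1  0.6 -0.4]
w8 n 2468 C [-0.0986  0.0008  0.0448] normal [-0.71  0.01  0.71] r 38.211578369140625
 r 0.008 median 250.0 [(np.float64(-0.4), 130), (np.float64(18.1), 210)]
 r 0.013 median 250.0 [(np.float64(0.1), 132), (np.float64(17.2), 203)]
 r 0.018 median 250.0 [(np.float64(0.2), 131), (np.float64(16.8), 198)]
tcp world [5.63981285e-01 4.52105587e-04 2.44213826e-01]
spring top tester mm 649 (0.31402918696403503, 1.658279538154602) 18.003259658813477 [[-0.0159 -0.0151  0.1096]
 [ 0.0011 -0.0002  0.1148]
 [ 0.0166  0.0175  0.1165]]
lever up pts 176 [0.01892766 0.1275751  0.32499941] [-0.00247694  0.10580027  0.25333527]
```

>>> carry_out(commands="0 0.3 -0.05 0 0 0 1;0 0.555 -0.1 0 0 0 1;0 0.555 -0.3 0 0 0 1;0 0.555 -0.5 0 0 0 1;0 0.555 -0.7 0 0 0 1;0 0.555 -0.8 0 0 0 1;0 0.555 -0.8 0 0 0 1;0 0.555 -0.8 0 0 0 1")

```text
time: 21.28
eef_pos: [0.5636, 0.0671, 0.148]
tool_rot: [3.141, 0.0, -1.38]
force: [-0.3, 0.2, 0.3]
width: 0.0852
gripper_force: 0.0
```

>>> carry_out(commands="0 0 -0.15 0 0 0 1;0 0 -0.3 0 0 0 1;0 0 -0.4 0 0 0 1;0 0 -0.5 0 0 0 1;0 0 -0.56 0 0 0 1;0 0 -0.56 0 0 0 1;0 0 -0.56 0 0 0 1")

```text
time: 21.87
eef_pos: [0.5639, 0.0671, 0.0809]
tool_rot: [-3.142, -0.0, -1.38]
force: [0.4, -0.5, 0.9]
width: 0.0855
gripper_force: 0.0
```

>>> carry_out(commands="0 0 -0.005 0 0 0 1;0 0 -0.005 0 0 0 -1;0 0 -0.005 0 0 0 -1;0 0 -0.005 0 0 0 -1;0 0 -0.005 0 0 0 -1;0 0 -0.005 0 0 0 -1;0 0 -0.005 0 0 0 -1;0 0 -0.005 0 0 0 -1;0 0 -0.005 0 0 0 -1;0 0 -0.005 0 0 0 -1")

```text
time: 22.7
eef_pos: [0.5639, 0.0671, 0.0801]
tool_rot: [-3.141, -0.0, -1.38]
force: [-0.4, 0.4, 3.1]
width: 0.033
gripper_force: 59.4
```

>>> carry_out(commands="0 0 0.05 0 0 0 -1;0 0 0.2 0 0 0 -1;0 0 0.45 0 0 0 -1;0 0 0.7 0 0 0 -1;0 0 1 0 0 0 -1;0 0 1 0 0 0 -1")

```text
time: 23.2
eef_pos: [0.5662, 0.0669, 0.2074]
tool_rot: [-3.133, -0.003, -1.38]
force: [1.0, -0.5, -0.6]
width: 0.0332
gripper_force: 59.8
```

>>> carry_out(commands="-0.1 -0.3 0.05 0 0 0 -1;-0.2 -0.6 0.1 0 0 0 -1;-0.3 -0.8 0.1 0 0 0 -1;-0.3 -1 0.1 0 0 0 -1;-0.3 -1 0.1 0 0 0 -1;-0.3 -1 0.1 0 0 0 -1")

```text
time: 23.7
eef_pos: [0.5275, -0.0538, 0.2118]
tool_rot: [3.141, 0.0, -1.382]
force: [-0.1, -0.6, -0.9]
width: 0.0328
gripper_force: 60.0
```

>>> carry_out(commands="0 -0.3 0 0 0 0 -1;0 -0.6 0 0 0 0 -1;0 -0.8 0 0 0 0 -1;0 -1 0 0 0 0 -1;0 -1 0 0 0 0 -1;0 -1 0 0 0 0 -1")

```text
time: 24.2
eef_pos: [0.5278, -0.1728, 0.2115]
tool_rot: [3.141, 0.001, -1.38]
force: [-0.1, 0.7, -1.1]
width: 0.0329
gripper_force: 60.0
```

Run:
```python
from h import *
o=telemetry.observe();print(o["eef_pos"],o["joint_positions"],o["width"])
# tray + dish refine from top images
i=imaging.camera_info("top"); i["rotation"]=Ro.from_euler("xyz",i["rotation"]).as_matrix()
p,d,_=snap("top"); np.savez("top3.npz",p=p,d=d); print(pts(d,i,[442],[243],.012))
w,dw,iw=snap("wrist"); np.savez("w9.npz",p=w,d=dw,i=iw)
W=pts(dw,iw,*np.meshgrid(np.arange(640),np.arange(480)))
g=w.astype(int).min(2)
m=(g>150)&(W[...,2]<.02)&(W[...,2]>-.01)&(np.hypot(W[...,0]-.59,W[...,1]+.328)<.12); print("wrist tray px",m.sum())
print(proj(iw,np.array([[.59,-.328,.01]])))
```

```text
[ 0.52775954 -0.17275963  0.21146939] [-5.52061334e-01 -3.43089740e-02 -8.00741994e-02  1.52610896e+00
  2.79141604e-04 -2.31319293e+00] 0.03286505998340094
[[ 0.59012876 -0.32973599  0.012     ]]
wrist tray px 10847
(array([277.68995935]), array([-2.72062029]))
```

>>> carry_out(commands="0.1 -0.3 0 0 0 0 -1;0.25 -0.6 0 0 0 0 -1;0.4 -0.8 0 0 0 0 -1;0.485 -1 0 0 0 0 -1;0.485 -1 0 0 0 0 -1")

```text
time: 24.72
eef_pos: [0.5872, -0.2951, 0.2102]
tool_rot: [3.141, 0.0, -1.38]
force: [0.5, -0.4, -1.1]
width: 0.0329
gripper_force: 60.0
```

>>> carry_out(commands="0 -0.25 0 0 0 0 -1;0 -0.45 0 0 0 0 -1;0 -0.57 0 0 0 0 -1;0 -0.57 -0.2 0 0 0 -1;0 -0.57 -0.45 0 0 0 -1;0 -0.57 -0.65 0 0 0 -1;0 -0.57 -0.75 0 0 0 -1;0 -0.57 -0.75 0 0 0 -1;0 -0.57 -0.75 0 0 0 -1")

```text
time: 25.47
eef_pos: [0.5862, -0.3601, 0.1224]
tool_rot: [3.141, 0.0, -1.378]
force: [-0.1, -0.8, -0.2]
width: 0.0329
gripper_force: 60.0
```

Run:
```python
from h import *
o=telemetry.observe();print(o["eef_pos"],o["force"])
w,dw,iw=snap("wrist"); np.savez("w10.npz",p=w,d=dw,i=iw)
W=pts(dw,iw,*np.meshgrid(np.arange(640),np.arange(480)))
c=np.array([.5916,-.3287]);a=np.radians(-9.5);R=np.array([[np.cos(a),-np.sin(a)],[np.sin(a),np.cos(a)]])
L=(W[...,:2]-c)@R; g=w.astype(int).min(2); m=(g>140)&(abs(W[...,2]-.007)<.012)&(abs(L)<[.08,.12]).all(-1)
print("tray local extents",m.sum(),np.percentile(L[m],[1,50,99],axis=0).round(4)," tcp local",(o["eef_pos"][:2]-c)@R)
i=imaging.camera_info("top"); i["rotation"]=Ro.from_euler("xyz",i["rotation"]).as_matrix()
T=np.load("top0.npz");Q=pts(T["d"],i,*np.meshgrid(np.arange(640),np.arange(480)));L=(Q[...,:2]-c)@R
m=(abs(L)<[.06,.09]).all(-1)&(Q[...,2]>.04)&(Q[...,2]<.06); print("tray springs top local",m.sum(),L[m].round(3).tolist()[:12])
```

```text
[ 0.58618764 -0.36013224  0.1224118 ] [-0.14983863 -0.7979655  -0.17247562]
tray local extents 19554 [[-0.0485 -0.0845]
 [ 0.0117 -0.04  ]
 [ 0.0501  0.0626]]  tcp local [-0.00015032 -0.03189447]
tray springs top local 106 [[0.04, 0.067], [0.04, 0.065], [0.041, 0.061], [0.041, 0.058], [0.036, 0.07], [0.036, 0.067], [0.037, 0.064], [0.04, 0.059], [0.038, 0.057], [0.039, 0.054], [0.039, 0.051], [0.031, 0.074]]
```

>>> carry_out(commands="0 0 -0.2 0 0 0 -1;0 0 -0.4 0 0 0 -1;0 0 -0.6 0 0 0 -1;0 0 -0.7 0 0 0 -1;0 0 -0.76 0 0 0 -1;0 0 -0.8 0 0 0 -1;0 0 -0.82 0 0 0 -1;0 0 -0.84 0 0 0 -1;0 0 -0.85 0 0 0 -1;0 0 -0.85 0 0 0 -1")

```text
time: 26.35
eef_pos: [0.5863, -0.3616, 0.0206]
tool_rot: [-3.141, -0.001, -1.38]
force: [-1.0, -0.1, -1.6]
width: 0.0326
gripper_force: 60.0
```

Still about 3 mm above the tray floor.

>>> carry_out(commands="0 0 -0.01 0 0 0 -1;0 0 -0.015 0 0 0 -1;0 0 -0.02 0 0 0 -1;0 0 -0.02 0 0 0 -1;0 0 -0.02 0 0 0 -1;0 0 -0.025 0 0 0 -1;0 0 -0.025 0 0 0 -1;0 0 -0.025 0 0 0 -1")

```text
time: 27.02
eef_pos: [0.5861, -0.3614, 0.0178]
tool_rot: [-3.141, -0.001, -1.38]
force: [-3.0, 2.1, 7.7]
width: 0.0328
gripper_force: 60.8
```

Contact at 7.7 N. I release, lift and check.

>>> carry_out(commands="0 0 0 0 0 0 -0.1;0 0 0 0 0 0 -0.05;0 0 0 0 0 0 0.1;0 0 0 0 0 0 0.4;0 0 0 0 0 0 0.4;0 0 0 0 0 0 0.4;0 0 0 0 0 0 0.4;0 0 0.1 0 0 0 0.4;0 0 0.3 0 0 0 0.4;0 0 0.5 0 0 0 0.4;0 0 0.75 0 0 0 0.4;0 0 1 0 0 0 0.4;0 0 1 0 0 0 0.4")

```text
time: 28.1
eef_pos: [0.5883, -0.3633, 0.1457]
tool_rot: [-3.136, -0.008, -1.379]
force: [0.5, -0.7, 2.0]
width: 0.0597
gripper_force: 0.0
```

>>> carry_out(commands="0 0.1 0.3 0 0 0 0.4;0 0.2 0.5 0 0 0 0.4;0 0.2 0.5 0 0 0 0.4;0 0.2 0.5 0 0 0 0.4")

```text
time: 28.43
eef_pos: [0.587, -0.3375, 0.2]
tool_rot: [-3.139, -0.004, -1.379]
force: [-0.4, -0.2, -0.4]
width: 0.0599
gripper_force: 0.0
```

Run:
```python
from h import *
o=telemetry.observe();print(o["time"],o["eef_pos"],o["force"])
w,dw,iw=snap("wrist")
W=pts(dw,iw,*np.meshgrid(np.arange(640),np.arange(480)))
c=np.array([.5916,-.3287]);a=np.radians(-9.5);R=np.array([[np.cos(a),-np.sin(a)],[np.sin(a),np.cos(a)]])
L=(W[...,:2]-c)@R
m=(abs(L[...,0])<.05)&(L[...,1]<.02)&(L[...,1]>-.085)&(W[...,2]>.046)&(W[...,2]<.06)
C,r=cv2.minEnclosingCircle((L[m]*1000).astype(np.float32));print("spring top local mm",m.sum(),C,r,np.percentile(W[m][:,2],[50,98]))
x=L[m]; 
for s in(-1,1): print("top z by side",np.percentile(W[m][:,2][s*(x[:,0]-C[0]/1000)>.01],95),np.percentile(W[m][:,2][s*(x[:,1]-C[1]/1000)>.01],95))
i2=imaging.camera_info("top"); i2["rotation"]=Ro.from_euler("xyz",i2["rotation"]).as_matrix()
_,d2=imaging.snapshot("top");Q=tester(pts(d2,i2,*np.meshgrid(np.arange(640),np.arange(480))))
m=(abs(Q[...,0])<.025)&(abs(Q[...,1]-.1)<.05)&(Q[...,2]>.2)&(Q[...,2]<.34);print("lever",m.sum(),Q[m].max(0),Q[m].mean(0))
```

```text
28.4333 [ 0.58697926 -0.3375117   0.20000213] [-0.35458768 -0.17113418 -0.38580367]
spring top local mm 631 (-0.42124131321907043, -31.78649139404297) 17.786916732788086 [0.05219739 0.05423641]
top z by side 0.052924135061327864 0.053488517379788506
top z by side 0.05378208905726928 0.05423640600515971
lever 178 [0.01897321 0.12757438 0.32438816] [-0.00251528  0.10599004  0.25296488]
```

The spring stands upright in the tray's free half with its top level at 0.054, and the lever is up.

```bash
python3 -c "
from bench import workorder
print(workorder.finish_job())"
```

```text
the job is handed in; nothing more can be done
None
```

The job is handed in, though no verdict came back: the maximum hand read about 17 N, so the spring is sound, and it stands upright in the free half of the aluminium tray with the lever risen again.

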